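# Fasten the popped-up cover stud of a bench instrument

### The job

One of the four slotted quarter-turn studs on the instrument's top cover has popped up. Take the key from its stand, push that stud down with it and turn it clockwise, gently and never wrenching against the stop, until it drops into its catch and stays there on its own; touch the stud only with the key. Then put the key back upright in its stand, fully home, and leave everything else on the bench where it is.

Things in the scene. Friction and masses are not known exactly. Their poses are not given: they have to be found in the camera images.
- slot (a point): Slot centre of the popped-up stud, at the level of its head's top; moves with the stud. Steel head 32 mm across, its top 7.5 mm above the rim of its collar when popped up. Slot along this point's x: 26 mm long, closed ends, 4.5 mm wide (mouth chamfered 1 mm), 5 mm deep; z up. The three other studs look alike but are closed: heads flush with their collars' rims.
- press (a joint): Depth of the popped-up stud, m: 0 popped up, about 0.0071 in its catch (head flush with collar), 0.012 bottomed on a hard stop. A spring pushes up, 5 N at 0 to 8.6 N at the bottom. To turn to the catch it must be held deeper than 0.0095 all the way; let go early it rests at 0.0093 (push and turn on) or springs up to 0.
- turn (a joint): Turn of that stud, rad, clockwise from above positive, near 0 at the start. The catch lies 0.85 to 2.15 further on, unseen and different each time: there the turn meets a hard stop; let the push go and the stud rises into the catch and cannot turn. Turning takes under 0.1 N m; stop at 0.15 to 0.25. Over 40 N between key and fastener is wrenching.
- fastener: Black round collar with the popped-up stud in it: outer 48, inner 34 mm across, 14 mm tall. Origin: centre of its underside, on the instrument's cover; z up. Fixed to the instrument.
- key: The key, 84 mm tall, about 90 g. Origin: middle of the lower end of its blade; z runs up towards the handle, x along the blade's width. Steel blade 22 wide (x), 3 thick (y), 14 mm tall; round steel shank 12 mm across from 12 to 34 mm; black round flange 36 mm across from 34 to 38 mm; black flat handle 28 (x) by 12 mm (y, to be gripped) from 38 to 84 mm. It starts upright in its stand.
- stand: Grey key stand, 75 (x) by 60 by 40 mm tall, fixed. Origin: centre of its underside, z up. A through hole, 26 (along x) by 16 mm, in its middle; the key hangs in it by its flange, blade along the stand's x, the blade's end 6 mm above the bench.
- instrument: Low cream instrument, 250 (x) by 270 mm, its grey cover 93.5 mm above the bench; fixed. Origin: centre of its underside, front to -x. The four studs stand at x = +-60, y = +-80 mm.
- dish: Small white open tray, 50 by 40 by 14 mm, loose, on the middle of the cover. To be left alone. Origin under its centre.
- pen: Black pen, 142 mm long, 12 mm thick, lying on the bench. To be left alone.
- bottle: Clear bottle with a blue cap, 60 mm across, 130 mm tall. To be left alone.
- tipbox: Box of pipette tips, 90 by 120 by 65 mm. To be left alone.
- tuberack: Black tube rack, 60 by 140 by 42 mm. To be left alone.
- beaker: Glass beaker, 64 mm across, 75 mm tall. To be left alone.
- driver: Small screwdriver, 150 mm long, lying on the bench (not needed). To be left alone.
- pot: Little white pot, 44 mm across, 30 mm tall. To be left alone.
Not all that is in view belongs to the job. Leave any orange or yellow look-alike of the key alone.

How it is judged:
By the outcome, as a careful person would: the job done as asked, in the order asked, and still so for the second after the job is handed in, with the robot touching nothing.
It also fails if it takes over 72 s, if anything falls off the work surface, if the arm or the gripper's body presses on something with over 40 N, if the wrist force passes 120 N, or if a joint passes its speed limit or range.

### The arm

A 7-joint arm with a two-finger parallel gripper is mounted at the origin on the work surface. World frame = base frame: x ahead of the robot, y to its left, z up, the work surface at z = 0. Lengths are in m, angles in rad, forces in N, time in s.
With the tool pointing down it reaches from about 0.425 to 0.825 m from the base axis. Payload 3.6 kg.
Tool frame: the origin (TCP) lies between the finger pads; the fingertips stand 25 mm ahead of it and the grasp point (between the pads) lies 6 mm ahead of it (arm.tip_extent is the z of the fingertips in the tool frame, in m); z points along the fingers, x is the direction in which the jaws open and shut, and the axes are right-handed (so a half turn about z gives the same grasp; the last joint's range is limited). The gripper opens to 93 mm and grips with 3 to 60 N. Pads are 15 mm wide; open, the fingers measure 128 mm over their backs; the gripper's body (75 mm by 188 mm) begins 65 mm behind the grasp point.
Start: joints at [1.248, 0.615, -0.013, 1.423, 0.008, 1.103, -0.04], TCP at [0.189, -0.622, 0.244] pointing down, gripper open.
Joint ranges: [-3.12, 3.12], [-0.3, 2.06], [-1.34, 1.32], [0.26, 2.42], [-1.36, 4.5], [0.01, 1.98], [-2.84, 2.84]. Speed limits (rad/s): [2.79, 2.79, 3.14, 3.14, 3.14, 3.14, 3.14].

### API

Orientations are given as [roll, pitch, yaw] about the fixed x, y, z axes, in that order (R = Rz(yaw) Ry(pitch) Rx(roll)).
In Python, from cell import arm, camera, camera_info gives the robot as it stands. The module is installed in compiled form; this text tells all that it offers.
- The arm moves only by the tool send_rows, never from a script. Its argument "steps" is a list that holds one entry, the list of rows, each a list of 5 numbers: the finger opening in cm, from 0 to 9.3, then the shift along the tool's x, y, z in cm, then the turn about the tool's z in degrees. A call has 1 to 12 rows; each row is the pose to reach, as a shift and turn from the pose commanded when the call began, along the tool's axes at that moment; what a row does not reach only later rows make up. A row lasts 1/12 s, in which the tool goes at most 41.7 mm and 7.16 degrees, less where a joint would pass 70% of its speed; a pose out of reach is approached as far as the arm can. A call with a gripper value outside its range is refused whole. The fingers move at their own pace and stop on an object; "grip_force" is the grip in N (left out, the last holds). Time passes only in rows, so rows that repeat a pose let the fingers close. It gives the time, the measured TCP pose, the force and the opening at its end, in the units of the state.
- arm.read_state(): the state, without advancing time (a new reading comes with each control period).
- camera(name): name is "scene" or "side" or "wrist"; returns (picture, depth): 420x560x3 uint8, red, green, blue; 420x560 float32, m along the optical axis (not along the pixel's ray), 0 where there is no reading.
- camera_info(name): a dict with "fovy" (degrees; the focal length in pixels is half the picture's height over the tangent of half this angle, whatever the lens; pixels are square), "cx", "cy" (the principal point, pixels), "world_from_camera" (4x4, takes a point from camera to world coordinates); the wrist camera has in their place "tool_from_camera" (4x4, takes a point from camera to tool coordinates, whose origin is the TCP and whose axes are the tool frame's). Camera axes: x right, y up, looking along -z (the intrinsics and any distortion apply to the point x, -y, -z); pixel columns grow to the right and rows downward; lengths in m; the calibration is good to about 2 mm. A picture is of the moment at which its call begins: read the wrist's pose just before it. camera_info takes no time and is no camera call.
- arm.job_done(): hands the job in, once; it reports no verdict.
The state is a dict: "clock": time; "joint_pos": joint angles; "qvel": joint speeds; "effort": joint torques, N m; "tcp_pos": TCP position; "tcp_rot": TCP orientation; "ft_force": force on the tool from outside, world axes, zero at the start; "torque": the same for the moment, N m; "finger_gap": opening from 0.0 (shut) to 1.0 (fully open).
Only numpy, scipy, OpenCV 4.12 (cv2) and the standard library are available. Lean on these libraries where they do the work, as an engineer would, in place of code of your own. Each camera call takes 0.05 s, during which the arm holds its last target.

## Working session

There is one attempt and no reset: what is moved stays moved. The work goes in short steps, Python scripts to look and compute and a tool call to move; the robot and the scene stay as the last step left them, time stands still between calls to the robot, and variables do not carry over. Pictures are saved under pics/ and viewed, and the job is handed in when it is done.

Besides the shell and the picture viewer there is one more tool, called after "Emit:" as a command line: name --argument value ..., lists and objects as JSON in quotes. send_rows: Moves the arm, as the interface text tells. Its arguments: {"type":"object","properties":{"steps":{"type":"array","items":{"type":"array","items":{"type":"array","items":{"type":"number"}}}},"grip_force":{"type":"number"}},"required":["steps"]}

```bash
mkdir -p pics; ls
python3 - <<'E'
from cell import arm,camera,camera_info
import cv2,numpy as np
np.set_printoptions(precision=4,suppress=True)
s=arm.read_state();print(s)
for n in ["scene","side","wrist"]:
    print(n,camera_info(n))
    p,d=camera(n);cv2.imwrite(f"pics/{n}0.png",p[:,:,::-1]);np.save(f"pics/{n}0.npy",d);
    print((d>0).mean())
E
```

```text
pics
{'clock': 0.0, 'joint_pos': array([ 1.2485,  0.6159, -0.0126,  1.4249,  0.0081,  1.1034, -0.0404]), 'qvel': array([-0.0002,  0.0009,  0.0001,  0.    ,  0.0016, -0.0008,  0.0006]), 'effort': array([  0.0003, -45.8941,   0.209 , -16.5745,  -0.0612,   0.0206,
         0.0002]), 'tcp_pos': array([ 0.1893, -0.6211,  0.2425]), 'tcp_rot': array([ 3.1415,  0.0025, -1.2749]), 'ft_force': array([ 0.1815, -0.2671, -0.403 ]), 'torque': array([-0.0202,  0.0003, -0.0272]), 'finger_gap': 0.9971410325464494}
scene {'fovy': 45.88898079445697, 'cx': 278.7831786750919, 'cy': 206.96193103504655, 'world_from_camera': array([[-0.4552, -0.7201,  0.5237,  1.1022],
       [ 0.8904, -0.3666,  0.2699,  0.2457],
       [-0.0024,  0.5891,  0.808 ,  1.0178],
       [ 0.    ,  0.    ,  0.    ,  1.    ]])}
0.9959311224489796
side {'fovy': 51.94067929382065, 'cx': 288.8031617243688, 'cy': 201.9372453548132, 'world_from_camera': array([[-0.987 ,  0.0982, -0.1274,  0.3537],
       [-0.1608, -0.5821,  0.7971,  0.8012],
       [ 0.0041,  0.8072,  0.5903,  0.7244],
       [ 0.    ,  0.    ,  0.    ,  1.    ]])}
0.9959991496598639
wrist {'fovy': 61.052462690306335, 'cx': 277.2077629393164, 'cy': 205.80764335653632, 'tool_from_camera': array([[ 1.    , -0.0004,  0.0001, -0.0005],
       [-0.0004, -0.9706, -0.2406, -0.0668],
       [ 0.0002,  0.2406, -0.9706, -0.1409],
       [ 0.    ,  0.    ,  0.    ,  1.    ]])}
0.9960204081632653
```

View pics/scene0.png

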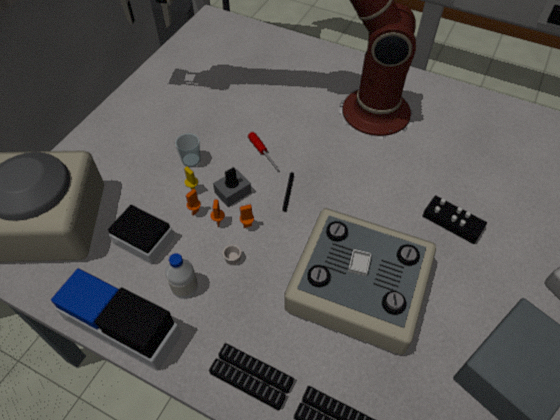

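View pics/side0.png

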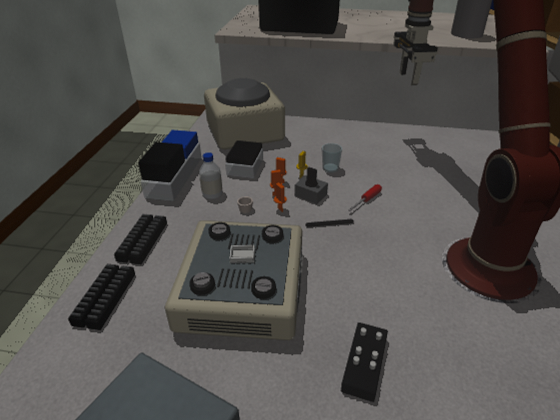

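View pics/wrist0.png

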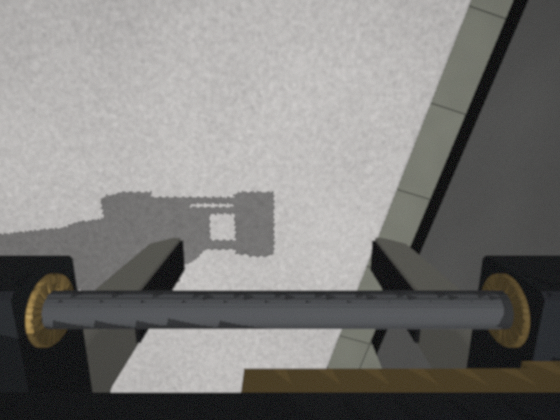

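The scene view shows the grey stand with its black key at about (232,185). The instrument is at about (362,275), with studs near (337,230), (408,254), (319,275) and (395,300). Orange and yellow look-alikes stand beside the stand. Next I'll measure these.

```bash
cat > h.py <<'E'
from cell import arm,camera,camera_info
import cv2,numpy as np
from scipy.spatial.transform import Rotation as R
np.set_printoptions(precision=4,suppress=True)
def W(name,state=None):
    i=camera_info(name)
    if name!="wrist": return i,np.array(i["world_from_camera"])
    s=state or arm.read_state();T=np.eye(4);T[:3,:3]=R.from_euler('xyz',s["tcp_rot"]).as_matrix();T[:3,3]=s["tcp_pos"]
    return i,T@np.array(i["tool_from_camera"])
def cloud(i,T,d):
    f=210/np.tan(np.radians(i["fovy"]/2));v,u=np.mgrid[:420,:560]
    P=np.stack([(u-i["cx"])/f*d,-(v-i["cy"])/f*d,-d],-1)
    return P@T[:3,:3].T+T[:3,3]
def ray(i,T,u,v,z):
    f=210/np.tan(np.radians(i["fovy"]/2))
    r=T[:3,:3]@np.array([(u-i["cx"])/f,-(v-i["cy"])/f,-1]);return T[:3,3]+r*(z-T[2,3])/r[2]
def proj(i,T,p):
    f=210/np.tan(np.radians(i["fovy"]/2));q=T[:3,:3].T@(np.asarray(p)-T[:3,3]);return np.array([i["cx"]+f*q[0]/-q[2],i["cy"]-f*q[1]/-q[2]])
E
python3 - <<'E'
from h import *
for n in ["scene","side"]:
    i,T=W(n);d=np.load(f"pics/{n}0.npy");P=cloud(i,T,d)
    px={"scene":[(337,230),(408,254),(319,275),(395,300),(360,262)],"side":[(219,231),(272,233),(202,282),(263,287),(242,254)]}[n]
    for u,v in px:
        print(n,u,v,np.median(P[v-1:v+2,u-1:u+2].reshape(-1,3),0))
    print("table",np.median(P[300,130],0) if 0 else P[120,250], P[130,300])
    im=cv2.imread(f"pics/{n}0.png")
    x,y,w,h=(270,190,180,170) if n=="scene" else (160,210,150,140)
    cv2.imwrite(f"pics/{n}z.png",cv2.resize(im[y:y+h,x:x+w],None,fx=4,fy=4,interpolation=2))
    x,y,w,h=(170,130,130,130) if n=="scene" else (230,130,160,100)
    cv2.imwrite(f"pics/{n}k.png",cv2.resize(im[y:y+h,x:x+w],None,fx=4.5,fy=4.5,interpolation=2))
E
```

```text
scene 337 230 [0.509  0.0836 0.1049]
scene 408 254 [0.4969 0.2423 0.105 ]
scene 319 275 [0.6279 0.0948 0.1066]
scene 395 300 [0.6145 0.2531 0.1145]
scene 360 262 [0.5565 0.1579 0.0976]
table [ 0.2016 -0.3115  0.0001] [ 0.1757 -0.1627  0.0038]
side 219 231 [0.6213 0.1042 0.109 ]
side 272 233 [0.5046 0.0889 0.1084]
side 202 282 [0.6067 0.2607 0.1159]
side 263 287 [0.4907 0.2493 0.109 ]
side 242 254 [0.5569 0.1555 0.0976]
table [ 0.6884 -0.472   0.1011] [ 0.5412 -0.6255  0.0011]
```

View pics/scenez.png

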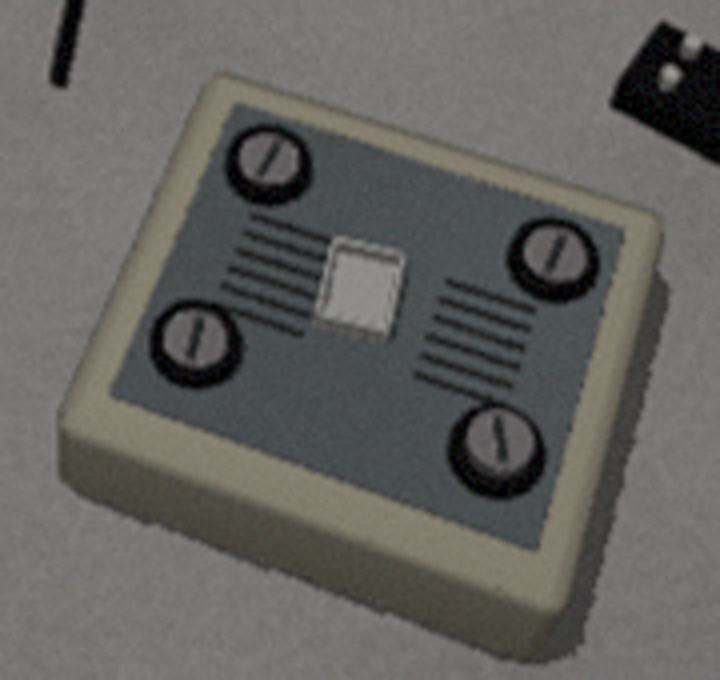

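View pics/scenek.png

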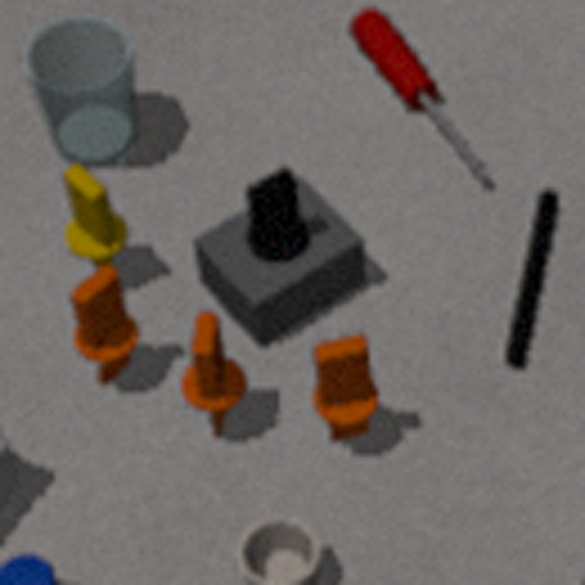

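View pics/sidez.png

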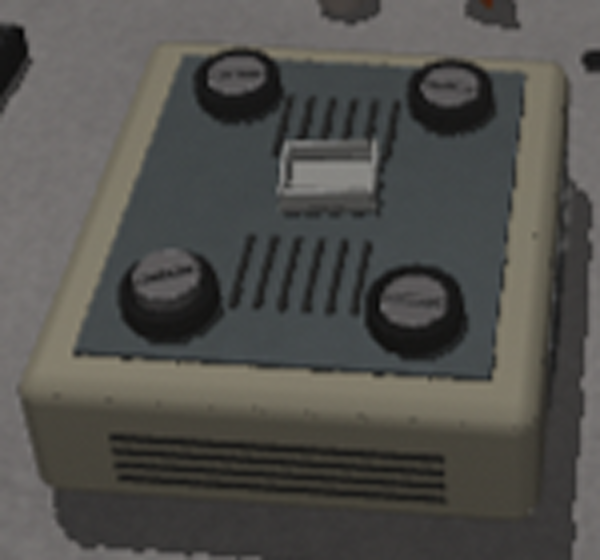

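The popped-up stud is the one at scene (395,300): its head is at z≈0.115, against ≈0.108 for the others. Next is the coarse pose of the stand.

Run:
```python
from h import *
for n,b in [("scene",(200,150,260,215)),("side",(285,160,335,210))]:
    i,T=W(n);d=np.load(f"pics/{n}0.npy");P=cloud(i,T,d)
    im=cv2.imread(f"pics/{n}0.png").astype(int)
    m=np.zeros((420,560),bool);m[b[1]:b[3],b[0]:b[2]]=1
    sat=im.max(2)-im.min(2)
    m&=(sat<40)
    t=m&(abs(P[...,2]-.04)<.004);h=m&(P[...,2]>.055)&(P[...,2]<.1)
    print(n,t.sum(),h.sum(),cv2.minAreaRect((P[t][:,:2]*1000).astype(np.float32)))
    print(P[h].mean(0),P[h].max(0),cv2.minAreaRect((P[h&(P[...,2]>.08)][:,:2]*1000).astype(np.float32)))
```

```text
scene 406 154 ((476.5607604980469, -207.23126220703125), (143.16912841796875, 99.08604431152344), 28.599353790283203)
[ 0.467  -0.2154  0.0775] [ 0.5681 -0.1359  0.0957] ((497.9572448730469, -198.4481964111328), (114.70279693603516, 81.9603500366211), 30.21995735168457)
side 295 125 ((460.8843994140625, -274.17523193359375), (180.7860565185547, 111.13248443603516), 84.68955993652344)
[ 0.4543 -0.2204  0.0754] [ 0.5039 -0.2109  0.0926] ((453.69140625, -219.79196166992188), (12.84174919128418, 27.523754119873047), 81.6677474975586)
```

Emit:
send_rows --steps '[[[9.3,-2,-2.5,0,2],[9.3,-5,-6,0,4],[9.3,-8,-9.5,0,7],[9.3,-11,-13,0,10],[9.3,-14,-16.5,0,13],[9.3,-17,-20,0,16],[9.3,-20,-23.5,0,19],[9.3,-22.5,-27,0,21],[9.3,-25,-30.5,0,23],[9.3,-27.5,-33.5,0,25],[9.3,-29.5,-36,0,25],[9.3,-30.8,-37.3,0,25]]]'

```text
clock: 1.15
tcp_pos: [0.4581, -0.2153, 0.2436]
tcp_rot: [-3.141, 0.001, -1.709]
ft_force: [0.6, 0.2, -0.3]
finger_gap: 0.997
```

Run:
```python
from h import *
s=arm.read_state();print(s["joint_pos"],s["tcp_pos"],s["tcp_rot"],abs(s["qvel"]).max())
p,d=camera("wrist");cv2.imwrite("pics/w1.png",p[:,:,::-1]);np.save("pics/w1.npy",d)
import pickle;pickle.dump(s,open("pics/w1.pkl","wb"))
```

```text
[ 0.3744  0.3925  0.0315  1.834  -0.0165  0.9151 -1.2954] [ 0.4581 -0.2153  0.2436] [-3.141  0.001 -1.709] 0.8529535101575187
```

View pics/w1.png

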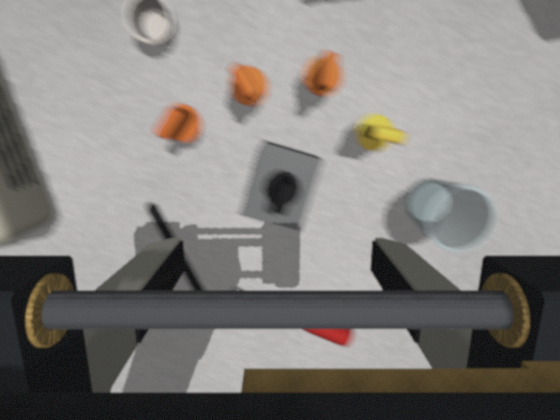

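The picture was taken while the arm was still moving. It shows the stand at about (282,185). I'll retake it at rest and also measure the slot angle.

Run:
```python
from h import *
s=arm.read_state()
p,d=camera("wrist")
s=arm.read_state();print(s["joint_pos"],s["tcp_pos"],s["tcp_rot"],abs(s["qvel"]).max())
p,d=camera("wrist");cv2.imwrite("pics/w2.png",p[:,:,::-1]);np.save("pics/w2.npy",d)
i,T=W("wrist",s);P=cloud(i,T,d)
b=p.astype(int);sat=b.max(2)-b.min(2)
m=np.zeros((420,560),bool);m[125:250,235:335]=1
for lo,hi in [(.034,.0405),(.0405,.047),(.034,.046),(.08,.1)]:
    k=(m&(P[...,2]>lo)&(P[...,2]<hi)).astype(np.uint8)
    n,l,st,c=cv2.connectedComponentsWithStats(k)
    j=1+np.argmax(st[1:,4]);q=P[l==j]
    print(lo,st[j],cv2.minAreaRect((q[:,:2]*1000).astype(np.float32)),q.mean(0))
cv2.imwrite("pics/w2z.png",cv2.resize(p[110:260,210:350,::-1],None,fx=4,fy=4))
# slot in scene
```

```text
[ 0.3712  0.393   0.0248  1.8335 -0.0183  0.9152 -1.2922] [ 0.4604 -0.2106  0.2434] [-3.1402  0.0048 -1.6975] 0.10631937437545828
0.034 [ 253  146   81   89 2905] ((454.94537353515625, -223.07562255859375), (60.193031311035156, 75.28483581542969), 65.73869323730469) [ 0.4574 -0.2236  0.0395]
0.0405 [273 173  40  36 561] ((456.5876770019531, -223.40525817871094), (38.4623908996582, 34.778648376464844), 88.61560821533203) [ 0.4585 -0.2216  0.0435]
0.034 [ 253  146   81   89 3943] ((454.94537353515625, -223.07562255859375), (60.193031311035156, 75.28483581542969), 65.73869323730469) [ 0.4576 -0.2233  0.0402]
0.08 [284 185  21  34 469] ((455.1459655761719, -223.12449645996094), (12.243549346923828, 28.302202224731445), 65.65922546386719) [ 0.4563 -0.223   0.0888]
```

View pics/w2z.png

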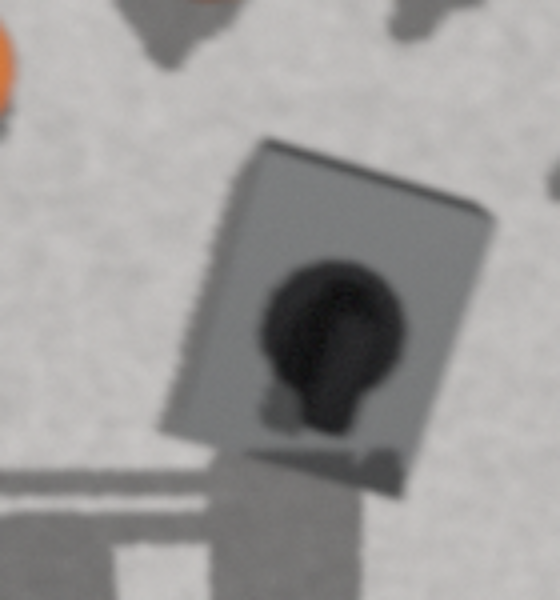

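Run:
```python
from h import *
i,T=W("scene")
for a in [(497,422),(508,463),(500,440)]:
    print(ray(i,T,270+a[0]/4,190+a[1]/4,.115))
```

```text
[0.6071 0.2485 0.115 ]
[0.6256 0.2606 0.115 ]
[0.6157 0.253  0.115 ]
```

Emit:
send_rows --steps '[[[9.3,0.3,0.1,0.5,-7],[9.3,0.6,0.2,1,-14],[9.3,1,0.3,1.5,-21],[9.3,1.3,0.4,2,-28],[7,1.3,0.4,3,-35],[4,1.3,0.4,4,-42],[4,1.3,0.4,4.5,-49],[4,1.3,0.4,5,-56],[4,1.3,0.4,5.5,-63],[4,1.3,0.4,6,-70],[4,1.3,0.4,6.5,-77],[4,1.3,0.4,7,-84]]]'

```text
clock: 2.3
tcp_pos: [0.4494, -0.2328, 0.1732]
tcp_rot: [3.14, 0.001, -0.243]
ft_force: [0.6, 0.5, -0.5]
finger_gap: 0.478
```

Emit:
send_rows --steps '[[[4,0,0,0,-7],[4,0,0,0,-14],[4,0,0,0,-21],[4,0,0,0,-28],[4,0,0,0,-35],[4,0,0,0,-42],[4,0,0,0,-49],[4,0,0,0,-56],[4,0,0,0,-63],[4,0,0,0,-70],[4,0,0,0,-77],[4,0,0,0,-79]]]'

```text
clock: 3.3
tcp_pos: [0.4492, -0.233, 0.1731]
tcp_rot: [-3.14, 0.001, 1.134]
ft_force: [-1.0, 0.4, 1.0]
finger_gap: 0.428
```

Emit:
send_rows --steps '[[[4,0,0,0.5,0],[4,0,0,0.5,0],[4,0,0,0.5,0]]]'

```text
clock: 3.55
tcp_pos: [0.4498, -0.2316, 0.1681]
tcp_rot: [-3.14, 0.001, 1.131]
ft_force: [-0.2, -0.3, 0.5]
finger_gap: 0.431
```

Run:
```python
from h import *
s=arm.read_state();print(s["clock"],s["joint_pos"],s["tcp_pos"],s["tcp_rot"],abs(s["qvel"]).max(),s["ft_force"])
p,d=camera("wrist");cv2.imwrite("pics/w3.png",p[:,:,::-1])
i,T=W("wrist",s);P=cloud(i,T,d)
m=np.zeros((420,560),bool);m[:,200:350]=1
for lo,hi in [(.034,.046),(.08,.1)]:
    k=(m&(P[...,2]>lo)&(P[...,2]<hi)).astype(np.uint8)
    n,l,st,c=cv2.connectedComponentsWithStats(k)
    for j in np.argsort(-st[1:,4])[:3]+1:
        q=P[l==j]; print(lo,st[j],cv2.minAreaRect((q[:,:2]*1000).astype(np.float32)),q.mean(0))
```

```text
3.55 [ 0.912   0.5865 -0.7289  1.9128  0.5184  0.8404  1.0393] [ 0.4498 -0.2316  0.1681] [-3.1403  0.0007  1.1308] 0.011227329969675919 [-0.1901 -0.3294  0.4729]
0.034 [ 250  157   80   95 6166] ((454.7108459472656, -222.35060119628906), (60.216041564941406, 75.46319580078125), 65.73686981201172) [ 0.4506 -0.2214  0.0404]
0.034 [289 329  15  17 170] ((561.1007690429688, -263.9119873046875), (11.110427856445312, 22.003347396850586), 77.18976593017578) [ 0.5616 -0.2652  0.0381]
0.034 [263 329  11  17 139] ((552.861572265625, -288.1224670410156), (8.639829635620117, 16.302356719970703), 64.68453979492188) [ 0.5519 -0.2868  0.0379]
0.08 [283 200  19  44 793] ((454.1434326171875, -222.277587890625), (11.87083911895752, 27.463594436645508), 65.46372985839844) [ 0.453  -0.2219  0.089 ]
0.08 [273 347  21  21 325] ((547.87548828125, -272.57525634765625), (12.011995315551758, 18.353599548339844), 78.47713470458984) [ 0.5459 -0.2716  0.0831]
```

View pics/w3.png

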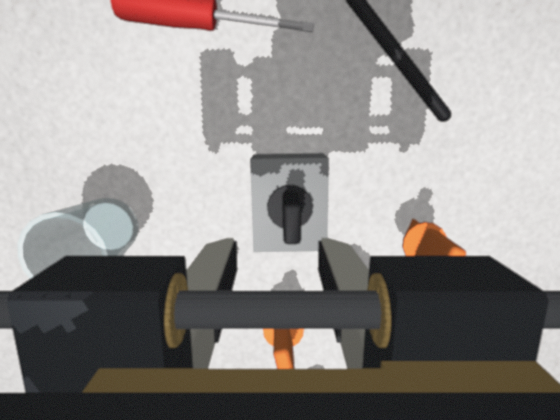

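The wrist view shows the stand at (290,205) between the open fingers. Stand and key are centred at about (0.4546,-0.2226) at 65.6°. Descending now.

Emit:
send_rows --steps '[[[4,0.5,0,1,-0.8],[4,1,0,2.5,-0.8],[4,1,0,4.5,-0.8],[4,1,0,6.5,-0.8],[4,1,0,8.5,-0.8],[4,1,0,9.5,-0.8],[4,1,0,9.5,-0.8]]]'

```text
clock: 4.18
tcp_pos: [0.4536, -0.2208, 0.0715]
tcp_rot: [-3.137, 0.0, 1.149]
ft_force: [-0.7, -0.3, 0.5]
finger_gap: 0.43
```

Run:
```python
from h import *
s=arm.read_state();print(s["clock"],s["joint_pos"],s["tcp_pos"],s["tcp_rot"],abs(s["qvel"]).max(),s["ft_force"])
```

```text
4.1833 [ 0.7981  0.7211 -0.5997  1.9971  0.6776  0.6358  0.8959] [ 0.4536 -0.2208  0.0715] [-3.1369  0.0001  1.1486] 0.04339697580365811 [-0.6797 -0.2825  0.4511]
```

Emit:
send_rows --steps '[[[4,-0.1,0,-0.15,0],[2.5,-0.1,0,-0.15,0],[1,-0.1,0,-0.15,0],[0.8,-0.1,0,-0.15,0],[0.8,-0.1,0,-0.15,0],[0.8,-0.1,0,-0.15,0],[0.8,-0.1,0,-0.15,0],[0.8,-0.1,0,-0.15,0]]]' --grip_force 40

```text
clock: 4.85
tcp_pos: [0.4547, -0.2228, 0.0757]
tcp_rot: [3.141, 0.0, 1.147]
ft_force: [-0.4, -0.7, 5.2]
finger_gap: 0.129
```

Run:
```python
from h import *
s=arm.read_state();print(s["clock"],s["joint_pos"],s["tcp_pos"],s["tcp_rot"],abs(s["qvel"]).max(),s["ft_force"],s["finger_gap"]*93)
```

```text
4.85 [ 0.8042  0.7148 -0.6049  1.9937  0.6746  0.6404  0.9005] [ 0.4547 -0.2228  0.0757] [3.1408 0.0004 1.1473] 0.002113563484052212 [-0.3518 -0.6767  5.2481] 11.975103347002046
```

Emit:
send_rows --steps '[[[0.8,0,0,-2,0],[0.8,0,0,-5,0],[0.8,0,0,-8.5,0],[0.8,1.5,0,-11.5,0],[0.8,4.5,0,-14,0],[0.8,8,0,-16,0],[0.8,12,-1,-17,0],[0.8,16,-1,-17,0],[0.8,20,-2,-17,0],[0.8,24,-2,-17,0],[0.8,28,-2,-17,0],[0.8,32,-3,-17,0]]]'

```text
clock: 5.85
tcp_pos: [0.56, 0.082, 0.2445]
tcp_rot: [3.141, 0.001, 1.145]
ft_force: [0.2, -0.8, -0.5]
finger_gap: 0.126
```

Emit:
send_rows --steps '[[[0.8,3.5,0,0,-5],[0.8,7,0,0,-11],[0.8,10.5,-0.2,0,-17],[0.8,13.5,-0.4,0,-23],[0.8,16,-0.6,0,-29],[0.8,18,-0.6,0,-35],[0.8,19.5,-0.6,0,-41],[0.8,20.4,-0.6,0,-47],[0.8,20.4,-0.6,0,-53],[0.8,20.4,-0.6,0,-57],[0.8,20.4,-0.6,0,-57],[0.8,20.4,-0.6,0,-57]]]'

```text
clock: 6.85
tcp_pos: [0.6367, 0.2697, 0.2443]
tcp_rot: [-3.14, -0.0, 2.141]
ft_force: [-0.1, 0.5, -1.4]
finger_gap: 0.129
```

```bash
cat > look.py <<'E'
from h import *
import sys
s=arm.read_state();print(s["clock"],s["joint_pos"],s["tcp_pos"],s["tcp_rot"],abs(s["qvel"]).max(),s["ft_force"],s["torque"],s["finger_gap"]*93)
p,d=camera("wrist");n=sys.argv[1];cv2.imwrite(f"pics/{n}.png",p[:,:,::-1]);np.save(f"pics/{n}.npy",d)
import pickle;pickle.dump(s,open(f"pics/{n}.pkl","wb"))
E
python3 look.py w4
```

```text
6.85 [-0.0005  0.8389 -0.9438  1.2643  0.6639  1.3559  1.2286] [0.6367 0.2697 0.2443] [-3.1402 -0.0003  2.1406] 0.012166631073596659 [-0.1044  0.5351 -1.442 ] [ 0.0742 -0.1292  0.0034] 11.952170065159393
```

View pics/w4.png

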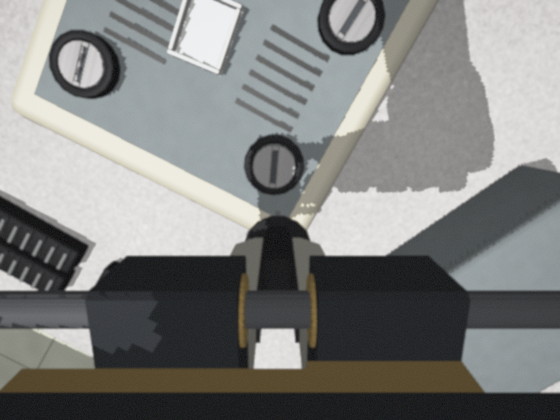

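The wrist view shows the popped-up stud at (274,165) with its slot nearly upright in the picture. The key's flange is at (277,225) and hides the blade. Measuring the head and slot now.

```bash
cat > stud.py <<'E'
from h import *
import sys,pickle
n=sys.argv[1];box=[int(a) for a in sys.argv[2:6]];z0=float(sys.argv[6])
s=pickle.load(open(f"pics/{n}.pkl","rb"));i,T=W("wrist",s);d=np.load(f"pics/{n}.npy");P=cloud(i,T,d)
im=cv2.imread(f"pics/{n}.png");g=cv2.cvtColor(im,cv2.COLOR_BGR2GRAY)
x0,y0,x1,y1=box;m=np.zeros(g.shape,bool);m[y0:y1,x0:x1]=1
h=(m&(abs(P[...,2]-z0)<.0025)).astype(np.uint8)
nn,l,st,c=cv2.connectedComponentsWithStats(h);j=1+np.argmax(st[1:,4])
q=P[l==j];print("head z",np.median(q[:,2]),st[j])
cn,_=cv2.findContours((l==j).astype(np.uint8),0,1)
cc=max(cn,key=len)[:,0]
e=cv2.fitEllipse(cc);print("ellipse",e)
zt=np.median(q[:,2])
ctr=ray(i,T,*e[0],zt);pts=np.array([ray(i,T,u,v,zt)[:2] for u,v in cc])*1000
print("centre",ctr,"circle",cv2.minEnclosingCircle(pts.astype(np.float32)))
# slot: within 13.5mm of centre, deeper pixels / dark
zz=np.arange(0)
f=np.array([[ray(i,T,u,v,zt)[:2] for u in range(560)] for v in range(y0,y1)])
r=np.linalg.norm(f-ctr[:2],axis=2)
sub=P[y0:y1,:,2];gs=g[y0:y1]
for name,mk in [("depth",(r<.0135)&(sub<zt-.0025)),("dark",(r<.0135)&(gs<np.median(gs[r<.0135])*0.72))]:
    a=f[mk]*1000
    if len(a)<8: print(name,len(a));continue
    k=mk.astype(np.uint8);_,ll,ss,_=cv2.connectedComponentsWithStats(k);jj=1+np.argmax(ss[1:,4]);a=f[ll==jj]*1000
    mu=a.mean(0);w,v=np.linalg.eigh(np.cov((a-mu).T));vv=v[:,1]
    print(name,len(a),mu,np.degrees(np.arctan2(vv[1],vv[0]))%180,cv2.minAreaRect(a.astype(np.float32)))
cv2.imwrite(f"pics/{n}_z.png",cv2.resize(im[max(0,y0-20):y1+60,x0-20:x1+20],None,fx=5,fy=5,interpolation=2))
E
python3 stud.py w4 235 125 315 205 .1155
```

```text
head z 0.11483675359942391 [ 253  146   42   42 1159]
ellipse ((273.8448486328125, 166.17196655273438), (40.89163589477539, 40.96639633178711), 11.17084789276123)
centre [0.6127 0.2518 0.1148] circle ((612.9803466796875, 251.97462463378906), 15.990328788757324)
depth 201 [612.7612 251.822 ] 27.665508038722464 ((612.9493408203125, 251.93414306640625), (25.380231857299805, 4.5448503494262695), 27.668678283691406)
dark 194 [613.203  251.8696] 27.71710849305464 ((613.3895874023438, 251.9664306640625), (24.569978713989258, 4.572600364685059), 27.659099578857422)
```

View pics/w4_z.png

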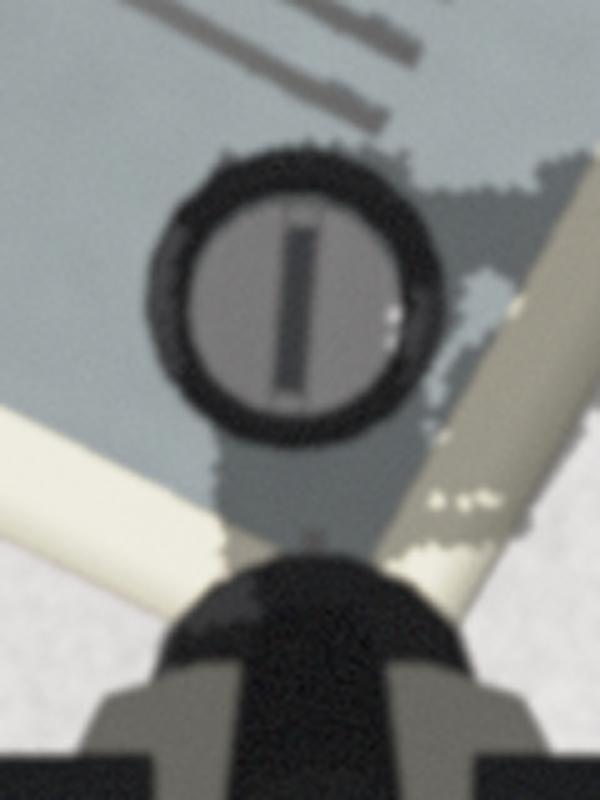

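Run:
```python
from h import *
i=camera_info("wrist");T=np.array(i["tool_from_camera"]);d=np.load("pics/w4.npy");P=cloud(i,T,d)*1000
m=np.zeros((420,560),bool);m[205:300,235:320]=1
im=cv2.imread("pics/w4.png").max(2)
Z=P[...,2]
for lo,hi in [(-20,-10),(-10,0),(0,10),(10,20),(20,28),(28,31),(31,34),(34,40),(40,70)]:
    k=m&(Z>lo)&(Z<hi)&(im<45)
    q=P[k]; print(lo,hi,k.sum(), q.min(0) if len(q) else '',q.max(0) if len(q) else '')
k=m&(Z>29)&(Z<35)&(im<45)
q=P[k]
# circle fit of outer contour: points on the far arc per column
from scipy.optimize import least_squares
cols=[]
vv,uu=np.where(k)
for u in np.unique(uu):
    v=vv[uu==u].min(); cols.append(P[v,u,:2])
c=np.array(cols);r=least_squares(lambda p:np.hypot(c[:,0]-p[0],c[:,1]-p[1])-18,[0,0],loss='soft_l1');print(r.x,np.abs(r.fun).mean(),len(c), np.median(q[:,2]))
# handle end face
```

```text
-20 -10 1096 [ -6.4732 -14.0359 -19.9088] [  7.4601   0.4112 -10.0752]
-10 0 290 [ -6.4518 -14.2473  -9.9677] [ 7.3881 -6.7303 -0.0869]
0 10 235 [ -6.4678 -14.1138   0.0159] [ 7.3292 -6.8436  9.9506]
10 20 184 [ -6.2786 -14.052   10.1115] [ 7.2694 -6.8356 19.9743]
20 28 128 [ -6.0414 -14.1897  20.0409] [ 7.229  -7.0138 27.9135]
28 31 49 [-13.9021 -16.8429  28.1009] [15.0269 -6.8222 30.985 ]
31 34 477 [-13.9754 -17.2442  31.0012] [15.1813 -5.3261 33.8136]
34 40 0  
40 70 0  
[1.4713 1.708 ] 0.9750333814833104 58 31.90927233787204
```

Emit:
send_rows --steps '[[[0.8,0,-0.5,0.5,1],[0.8,-0.1,-1.5,1.5,3],[0.8,-0.2,-2.5,2.5,5],[0.8,-0.25,-2.95,3.5,5],[0.8,-0.25,-2.95,4.5,5],[0.8,-0.25,-2.95,5.1,5],[0.8,-0.25,-2.95,5.4,5],[0.8,-0.25,-2.95,5.4,5],[0.8,-0.25,-2.95,5.4,5],[0.8,-0.25,-2.95,5.4,5]]]'

```text
clock: 7.73
tcp_pos: [0.6138, 0.2525, 0.1918]
tcp_rot: [3.14, -0.001, 2.055]
ft_force: [0.7, 0.4, -1.3]
finger_gap: 0.128
```

```bash
cat > st.py <<'E'
from h import *
s=arm.read_state();a=s["tcp_rot"][2]
print(s["clock"],s["joint_pos"],s["tcp_pos"],s["tcp_rot"],"deg",np.degrees(a),s["ft_force"],s["torque"],s["finger_gap"]*93,abs(s["qvel"]).max())
RR=R.from_euler('xyz',s["tcp_rot"]).as_matrix()
print("to slot in tool (mm)",RR.T@(np.array([.6132,.2516,.1148])-s["tcp_pos"])*1000)
E
python3 st.py; python3 look.py w5
python3 - <<'E'
from h import *
p,d=camera("side");cv2.imwrite("pics/s5.png",cv2.resize(p[220:330,150:310,::-1],None,fx=5,fy=5))
p,d=camera("scene");cv2.imwrite("pics/c5.png",cv2.resize(p[230:340,330:460,::-1],None,fx=5,fy=5))
E
```

```text
7.7333 [ 0.0353  0.8395 -0.9139  1.4286  0.6823  1.2062  1.0955] [0.6138 0.2525 0.1918] [ 3.1403 -0.0006  2.055 ] deg 117.74287618861952 [ 0.7152  0.3503 -1.2684] [ 0.1056 -0.14   -0.0451] 11.89353529072852 0.0018025900108713947
to slot in tool (mm) [-0.6087 -1.0607 76.966 ]
7.7333 [ 0.0353  0.8395 -0.9139  1.4286  0.6823  1.2062  1.0955] [0.6138 0.2525 0.1918] [ 3.1403 -0.0006  2.055 ] 0.0018025900108713947 [ 0.7152  0.3503 -1.2684] [ 0.1056 -0.14   -0.0451] 11.89353529072852
```

View pics/s5.png

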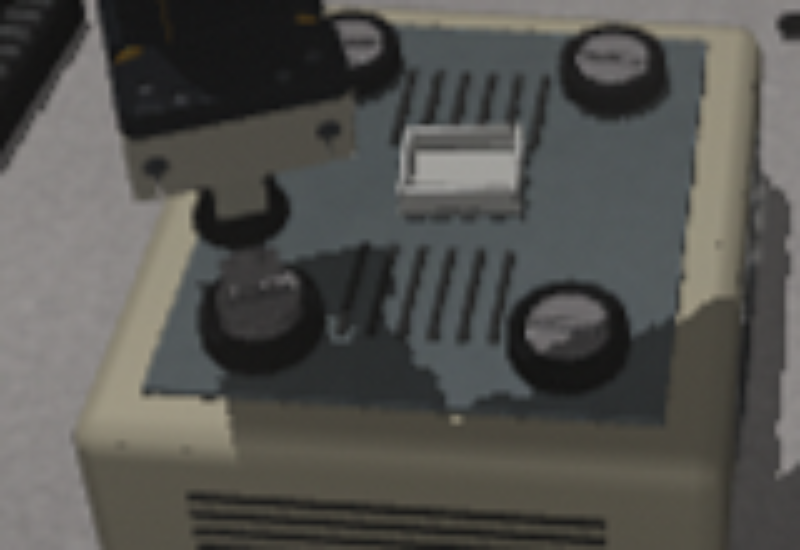

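View pics/c5.png

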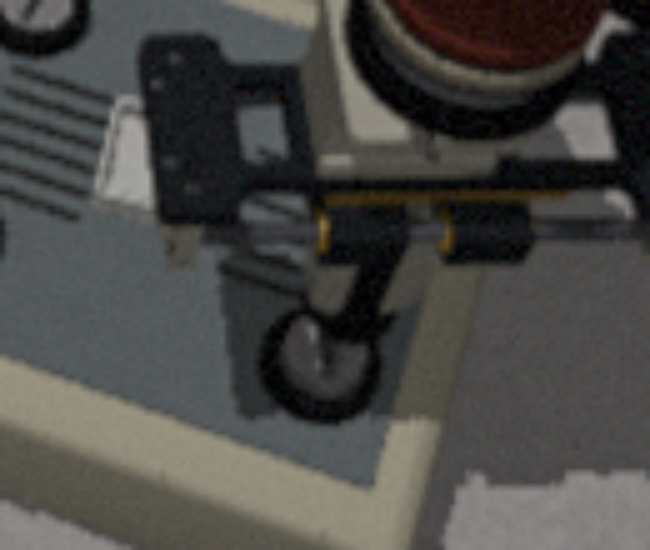

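The blade is about 7 mm above the slot in both views. I'll trim sideways and lower until it just enters.

Emit:
send_rows --steps '[[[0.8,-0.06,-0.1,0.2,0],[0.8,-0.06,-0.1,0.4,0],[0.8,-0.06,-0.1,0.6,0],[0.8,-0.06,-0.1,0.8,0],[0.8,-0.06,-0.1,0.9,0],[0.8,-0.06,-0.1,0.9,0],[0.8,-0.06,-0.1,0.9,0]]]'

```text
clock: 8.47
tcp_pos: [0.6128, 0.251, 0.1821]
tcp_rot: [-3.141, -0.0, 2.055]
ft_force: [-0.7, -0.2, -1.1]
finger_gap: 0.129
```

```bash
python3 st.py
```

```text
8.4667 [ 0.0363  0.8473 -0.9085  1.4429  0.6903  1.189   1.089 ] [0.6128 0.251  0.1821] [-3.1414 -0.0002  2.0552] deg 117.75151853652586 [-0.7225 -0.2378 -1.0571] [ 0.0908 -0.1152 -0.0245] 11.964472825374793 0.0037709930178044483
to slot in tool (mm) [ 0.3716  0.6304 67.2655]
```

Emit:
send_rows --steps '[[[0.8,0.02,0.03,0.15,0],[0.8,0.03,0.05,0.3,0],[0.8,0.03,0.05,0.45,0],[0.8,0.03,0.05,0.6,0],[0.8,0.03,0.05,0.7,0],[0.8,0.03,0.05,0.7,0]]]'

```text
clock: 8.97
tcp_pos: [0.6133, 0.2517, 0.1757]
tcp_rot: [3.141, -0.0, 2.055]
ft_force: [-0.5, -1.1, 4.6]
finger_gap: 0.129
```

```bash
python3 st.py
```

```text
8.9667 [ 0.0342  0.8539 -0.9046  1.4484  0.6967  1.1779  1.0837] [0.6133 0.2517 0.1757] [ 3.1407 -0.      2.0551] deg 117.75066145339993 [-0.4865 -1.0625  4.5508] [-0.1717  0.0826  0.0166] 11.979659091266294 0.00266046177219647
to slot in tool (mm) [-0.0186 -0.1594 60.9445]
```

Emit:
send_rows --steps '[[[0.8,0,0,0.2,0],[0.8,0,0,0.4,0],[0.8,0,0,0.6,0],[0.8,0,0,0.7,0],[0.8,0,0,0.7,0]]]'

```text
clock: 9.38
tcp_pos: [0.6133, 0.2517, 0.169]
tcp_rot: [3.141, -0.0, 2.055]
ft_force: [-1.9, -1.5, 5.9]
finger_gap: 0.129
```

```bash
python3 st.py;python3 look.py w6
```

```text
9.3833 [ 0.033   0.8607 -0.9006  1.4555  0.703   1.1663  1.0784] [0.6133 0.2517 0.169 ] [ 3.1407 -0.      2.0551] deg 117.74587612264614 [-1.8857 -1.5311  5.8934] [-0.2504  0.2551 -0.0451] 11.983065410157327 0.005697803205373625
to slot in tool (mm) [-0.0307 -0.1777 54.1701]
9.3833 [ 0.033   0.8607 -0.9006  1.4555  0.703   1.1663  1.0784] [0.6133 0.2517 0.169 ] [ 3.1407 -0.      2.0551] 0.005697803205373625 [-1.8857 -1.5311  5.8934] [-0.2504  0.2551 -0.0451] 11.983065410157327
```

View pics/w6.png

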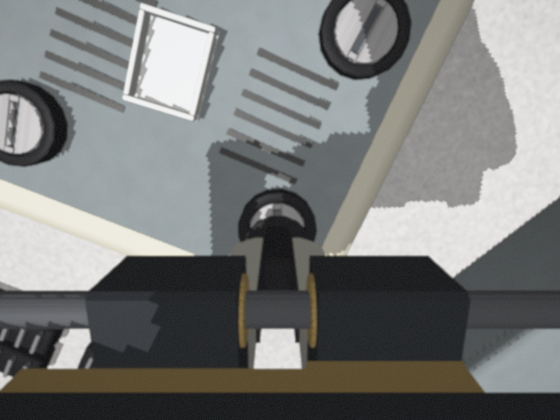

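Emit:
send_rows --steps '[[[0.8,0,0,0.1,0],[0.8,0,0,0.15,0],[0.8,0,0,0.15,0],[0.8,0,0,0.15,0]]]'

```text
clock: 9.77
tcp_pos: [0.6133, 0.2517, 0.1678]
tcp_rot: [3.141, 0.0, 2.055]
ft_force: [-1.0, -2.2, 7.8]
finger_gap: 0.126
```

```bash
python3 st.py
```

```text
9.7667 [ 0.0328  0.8617 -0.8999  1.4568  0.7043  1.1642  1.0773] [0.6133 0.2517 0.1678] [3.1405 0.0001 2.055 ] deg 117.74217627369651 [-1.0367 -2.1825  7.7687] [-0.2703  0.2681 -0.0156] 11.727466178110951 0.0013416290256069866
to slot in tool (mm) [ 0.005  -0.1927 53.0352]
```

Emit:
send_rows --steps '[[[0.8,0,0,0.1,0],[0.8,0,0,0.15,0],[0.8,0,0,0.15,0],[0.8,0,0,0.15,0]]]'

```text
clock: 10.1
tcp_pos: [0.6133, 0.2518, 0.1675]
tcp_rot: [3.14, 0.0, 2.055]
ft_force: [-3.0, -2.8, 11.1]
finger_gap: 0.129
```

```bash
python3 st.py
```

```text
10.1 [ 0.0326  0.8619 -0.9     1.4575  0.7054  1.1633  1.0761] [0.6133 0.2518 0.1675] [3.14   0.0005 2.0549] deg 117.73432410176356 [-3.0373 -2.8439 11.1346] [-0.5927  0.5242 -0.0761] 11.999396439107032 0.0017535778506060453
to slot in tool (mm) [-0.0708 -0.2577 52.7355]
```

The stud is bottomed at TCP z = 0.1675 with about 12 N. I'll ease off 0.5 mm and turn clockwise, gently.

Emit:
send_rows --steps '[[[0.8,0,0,-0.05,1],[0.8,0,0,-0.1,3],[0.8,0,0,-0.1,5],[0.8,0,0,-0.1,7],[0.8,0,0,-0.1,9],[0.8,0,0,-0.1,11],[0.8,0,0,-0.1,13],[0.8,0,0,-0.1,15],[0.8,0,0,-0.1,15]]]'

```text
clock: 10.85
tcp_pos: [0.6134, 0.2516, 0.1677]
tcp_rot: [3.14, 0.0, 1.792]
ft_force: [-1.7, -2.5, 7.9]
finger_gap: 0.132
```

```bash
python3 st.py
```

```text
10.85 [ 0.0076  0.8402 -0.8378  1.458   0.6573  1.1363  0.8486] [0.6134 0.2516 0.1677] [3.1401 0.0002 1.792 ] deg 102.6741356017836 [-1.6928 -2.4722  7.8548] [-0.4059  0.3604 -0.0431] 12.23348227510492 0.03216297927332165
to slot in tool (mm) [ 0.0324 -0.2761 52.8498]
```

Emit:
send_rows --steps '[[[0.8,0,0,0,2],[0.8,0,0,0,4],[0.8,0,0,0,6],[0.8,0,0,0,8],[0.8,0,0,0,10],[0.8,0,0,0,12],[0.8,0,0,0,14],[0.8,0,0,0,16],[0.8,0,0,0,18],[0.8,0,0,0,20],[0.8,0,0,0,22],[0.8,0,0,0,24]]]'

```text
clock: 11.85
tcp_pos: [0.6134, 0.2515, 0.1676]
tcp_rot: [3.14, -0.0, 1.373]
ft_force: [-2.0, -1.5, 7.4]
finger_gap: 0.124
```

```bash
python3 st.py;python3 look.py w7
```

```text
11.85 [-0.0364  0.8087 -0.7361  1.4595  0.5786  1.0963  0.488 ] [0.6134 0.2515 0.1676] [ 3.1402 -0.0003  1.3727] deg 78.64777169393264 [-1.9826 -1.5298  7.4459] [-0.4586  0.3135 -0.0184] 11.528446463399751 0.3554515731734905
to slot in tool (mm) [ 0.0257 -0.3272 52.8162]
11.85 [-0.0364  0.8087 -0.7361  1.4595  0.5786  1.0963  0.488 ] [0.6134 0.2515 0.1676] [ 3.1402 -0.0003  1.3727] 0.3554515731734905 [-1.9826 -1.5298  7.4459] [-0.4586  0.3135 -0.0184] 11.528446463399751
```

View pics/w7.png

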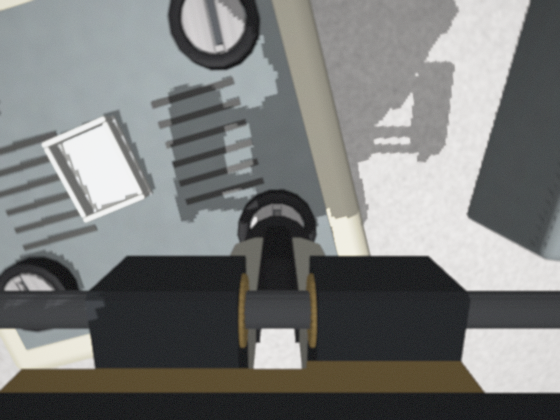

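Emit:
send_rows --steps '[[[0.8,0,0,0,2],[0.8,0,0,0,4],[0.8,0,0,0,6],[0.8,0,0,0,7],[0.8,0,0,0,7],[0.8,0,0,0,7]]]'

```text
clock: 12.4
tcp_pos: [0.6134, 0.2514, 0.1676]
tcp_rot: [3.14, -0.0, 1.252]
ft_force: [-1.6, -1.5, 7.7]
finger_gap: 0.128
```

```bash
cat > q.py <<'E'
from h import *
s=arm.read_state();print("turned",117.74-np.degrees(s["tcp_rot"][2]),"z",s["tcp_pos"],s["ft_force"],s["torque"],"q7",s["joint_pos"][6],s["finger_gap"]*93)
E
python3 q.py
```

```text
turned 45.998881194784786 z [0.6134 0.2514 0.1676] [-1.5639 -1.4915  7.7128] [-0.4612  0.2801  0.0341] q7 0.3851413905468725 11.87993351171714
```

Emit:
send_rows --steps '[[[0.8,0,0,0,1],[0.8,0,0,0,2],[0.8,0,0,0,2]]]'

```text
clock: 12.65
tcp_pos: [0.6134, 0.2514, 0.1676]
tcp_rot: [3.14, -0.0, 1.217]
ft_force: [-1.8, -2.7, 8.2]
finger_gap: 0.128
```

```bash
python3 q.py
```

```text
turned 48.02973734426763 z [0.6134 0.2514 0.1676] [-1.8165 -2.7003  8.2438] [-0.4185  0.3285 -0.011 ] q7 0.35493665381635836 11.89175497203296
```

Emit:
send_rows --steps '[[[0.8,0,0,0,1],[0.8,0,0,0,2],[0.8,0,0,0,3],[0.8,0,0,0,3]]]'

```text
clock: 12.98
tcp_pos: [0.6135, 0.2514, 0.1676]
tcp_rot: [3.14, -0.0, 1.164]
ft_force: [-0.2, -1.8, 7.6]
finger_gap: 0.128
```

```bash
python3 q.py
```

```text
turned 51.0299150208334 z [0.6135 0.2514 0.1676] [-0.1794 -1.8185  7.6046] [-0.5028  0.3093  0.0035] q7 0.31041757389938224 11.862304136723544
```

Emit:
send_rows --steps '[[[0.8,0,0,0,1],[0.8,0,0,0,2],[0.8,0,0,0,3],[0.8,0,0,0,3]]]'

```text
clock: 13.32
tcp_pos: [0.6134, 0.2514, 0.1676]
tcp_rot: [3.14, -0.0, 1.112]
ft_force: [-2.3, -1.9, 9.0]
finger_gap: 0.127
```

```bash
python3 q.py
```

```text
turned 54.03033653978997 z [0.6134 0.2514 0.1676] [-2.3204 -1.888   9.0425] [-0.4398  0.3445 -0.0239] q7 0.26583807795034325 11.795134663992705
```

Emit:
send_rows --steps '[[[0.8,0,0,0,1],[0.8,0,0,0,2],[0.8,0,0,0,3],[0.8,0,0,0,3]]]'

```text
clock: 13.65
tcp_pos: [0.6136, 0.2515, 0.1676]
tcp_rot: [3.14, -0.001, 1.06]
ft_force: [-1.5, -1.7, 6.4]
finger_gap: 0.123
```

```bash
python3 q.py
```

```text
turned 57.026479346812096 z [0.6136 0.2515 0.1676] [-1.4967 -1.7493  6.4471] [-0.3811  0.2322  0.0028] q7 0.22149311381813347 11.464516339854535
```

Emit:
send_rows --steps '[[[0.8,0,0,0,1],[0.8,0,0,0,2],[0.8,0,0,0,3],[0.8,0,0,0,3]]]'

```text
clock: 13.98
tcp_pos: [0.6135, 0.2514, 0.1676]
tcp_rot: [3.14, -0.001, 1.007]
ft_force: [-2.5, -1.7, 7.7]
finger_gap: 0.124
```

```bash
python3 q.py; python3 look.py w8; python3 -c "
import cv2;cv2.imwrite('pics/w8z.png',cv2.resize(cv2.imread('pics/w8.png')[170:260,220:330],None,fx=6,fy=6,interpolation=2))"
```

```text
turned 60.01851106200713 z [0.6135 0.2514 0.1676] [-2.4879 -1.7371  7.6877] [-0.4656  0.2897  0.0939] q7 0.1772214561694512 11.553597073974409
13.9833 [-0.0791  0.784  -0.6441  1.4611  0.5072  1.0649  0.1772] [0.6135 0.2514 0.1676] [ 3.1401 -0.0007  1.0074] 0.015600293681826858 [-2.4879 -1.7371  7.6877] [-0.4656  0.2897  0.0939] 11.553597073974409
```

View pics/w8z.png

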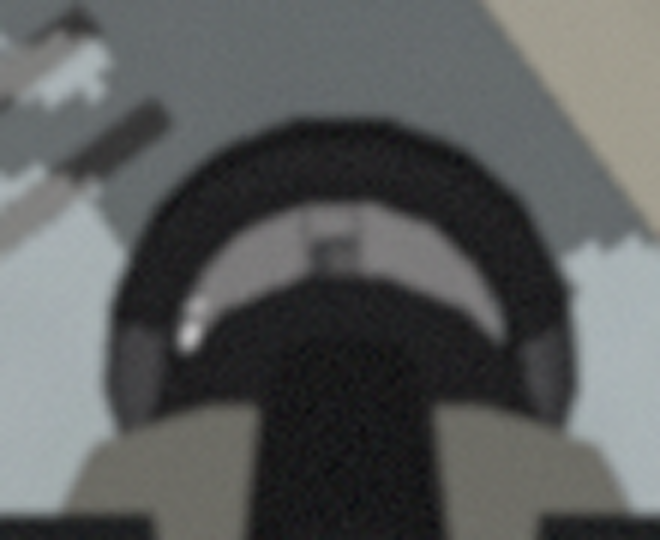

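The slot's end, at (335,235) in the zoom, has followed the blade. The z torque reads 0.094 N m, so I'll take smaller steps.

Emit:
send_rows --steps '[[[0.8,0,0,0,0.5],[0.8,0,0,0,1],[0.8,0,0,0,1]]]'

```text
clock: 14.28
tcp_pos: [0.6134, 0.2514, 0.1676]
tcp_rot: [3.14, -0.0, 0.99]
ft_force: [-1.6, -1.9, 7.0]
finger_gap: 0.127
```

```bash
python3 q.py
```

```text
turned 60.99767693757167 z [0.6134 0.2514 0.1676] [-1.5993 -1.8925  6.9784] [-0.4803  0.2784  0.0662] q7 0.162749637585767 11.84799098968233
```

Emit:
send_rows --steps '[[[0.8,0,0,0,0.5],[0.8,0,0,0,1],[0.8,0,0,0,1.5],[0.8,0,0,0,1.5]]]'

```text
clock: 14.62
tcp_pos: [0.6134, 0.2513, 0.1676]
tcp_rot: [3.14, -0.0, 0.964]
ft_force: [-1.7, -2.7, 7.8]
finger_gap: 0.127
```

```bash
python3 q.py
```

```text
turned 62.48748132616952 z [0.6134 0.2513 0.1676] [-1.6636 -2.6652  7.8483] [-0.473   0.3981  0.0925] q7 0.14069399322957912 11.837973628040091
```

Emit:
send_rows --steps '[[[0.8,0,0,0,0.5],[0.8,0,0,0,1],[0.8,0,0,0,1.5],[0.8,0,0,0,1.5]]]'

```text
clock: 14.95
tcp_pos: [0.6134, 0.2513, 0.1676]
tcp_rot: [3.14, -0.0, 0.939]
ft_force: [-1.1, -1.4, 8.0]
finger_gap: 0.129
```

```bash
python3 q.py
```

```text
turned 63.96694143263365 z [0.6134 0.2513 0.1676] [-1.0964 -1.4166  8.0298] [-0.5872  0.2974  0.134 ] q7 0.11875136770644992 11.985510194140781
```

Emit:
send_rows --steps '[[[0.8,0,0,0,0.5],[0.8,0,0,0,1],[0.8,0,0,0,1.5],[0.8,0,0,0,1.5]]]'

```text
clock: 15.28
tcp_pos: [0.6134, 0.2513, 0.1676]
tcp_rot: [3.14, -0.0, 0.913]
ft_force: [-1.8, -1.4, 9.4]
finger_gap: 0.122
```

```bash
for i in 1 ; do python3 q.py; done; python3 look.py w9; python3 -c "
import cv2;cv2.imwrite('pics/w9z.png',cv2.resize(cv2.imread('pics/w9.png')[170:260,220:330],None,fx=6,fy=6,interpolation=2))"; python3 q.py
```

```text
turned 65.44917950693159 z [0.6134 0.2513 0.1676] [-1.7532 -1.4237  9.4013] [-0.5415  0.3376  0.2316] q7 0.09684119186452751 11.388783833776781
15.2833 [-0.0908  0.778  -0.6197  1.4617  0.4885  1.0579  0.0968] [0.6134 0.2513 0.1676] [ 3.14   -0.0002  0.9126] 0.006801572805707168 [-1.7532 -1.4237  9.4013] [-0.5415  0.3376  0.2316] 11.388783833776781
turned 65.4365268187509 z [0.6134 0.2513 0.1676] [-1.8721 -1.8861  7.8572] [-0.5741  0.3072  0.2449] q7 0.09701208913233685 12.433331437086428
```

View pics/w9z.png

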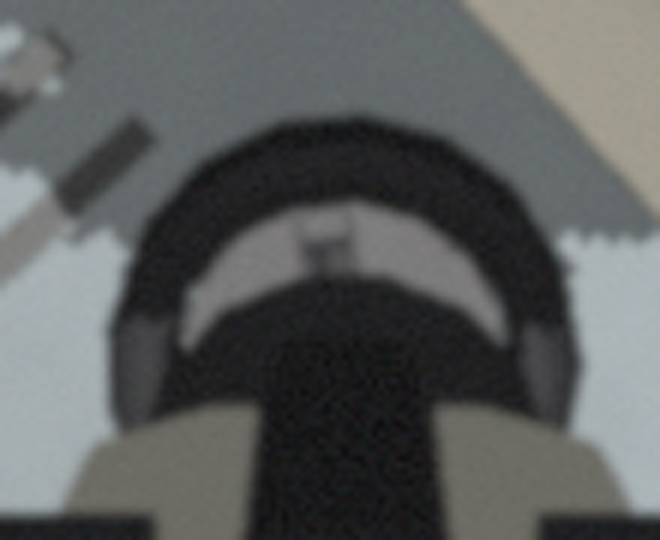

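Torque has risen to 0.24 N m and the slot's end lags slightly, to about (327,240), so this is the stop. I'll relax 1.5° of wind-up and ease the push off.

Emit:
send_rows --steps '[[[0.8,0,0,0,-0.5],[0.8,0,0,-0.05,-1],[0.8,0,0,-0.1,-1.5],[0.8,0,0,-0.2,-1.5],[0.8,0,0,-0.3,-1.5],[0.8,0,0,-0.4,-1.5],[0.8,0,0,-0.4,-1.5]]]'

```text
clock: 15.92
tcp_pos: [0.6134, 0.2512, 0.1701]
tcp_rot: [3.141, 0.0, 0.938]
ft_force: [0.8, -1.8, 2.1]
finger_gap: 0.131
```

```bash
python3 q.py
```

```text
turned 64.00292865390114 z [0.6134 0.2512 0.1701] [ 0.8113 -1.7669  2.0599] [-0.2985 -0.1741  0.1146] q7 0.12096155229767819 12.182128167409505
```

Emit:
send_rows --steps '[[[0.8,0,0,0,-1],[0.8,0,0,0,-2],[0.8,0,0,0,-3],[0.8,0,0,0,-3],[0.8,0,0,0,-3]]]'

```text
clock: 16.33
tcp_pos: [0.6133, 0.2513, 0.1707]
tcp_rot: [3.141, -0.0, 0.99]
ft_force: [-1.1, -1.7, 4.6]
finger_gap: 0.124
```

```bash
python3 q.py; python3 look.py w10; python3 -c "
import cv2;cv2.imwrite('pics/w10z.png',cv2.resize(cv2.imread('pics/w10.png')[170:260,220:330],None,fx=6,fy=6,interpolation=2))"
```

```text
turned 61.00573257984885 z [0.6133 0.2513 0.1707] [-1.1451 -1.6947  4.6394] [-0.5233 -0.0862  0.0162] q7 0.165303472669961 11.553788500887157
16.3333 [-0.0801  0.7801 -0.6415  1.4577  0.5007  1.0702  0.1653] [0.6133 0.2513 0.1707] [ 3.1411 -0.0002  0.9902] 0.003372551226810333 [-1.1451 -1.6947  4.6394] [-0.5233 -0.0862  0.0162] 11.553788500887157
```

View pics/w10z.png

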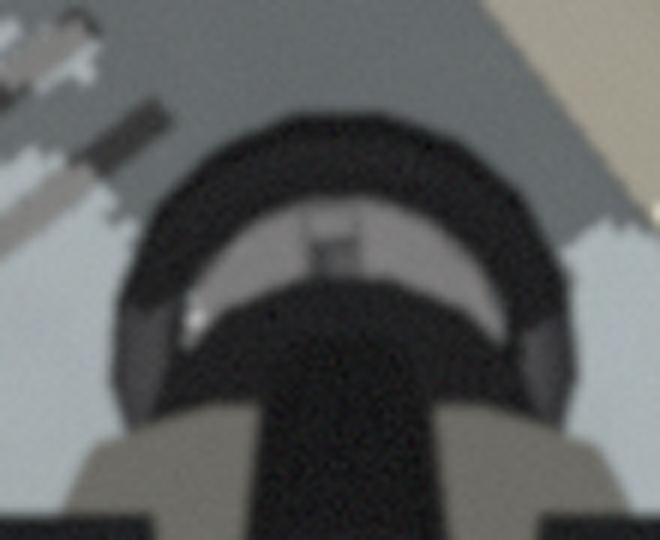

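Releasing the torque let the stud rise to a depth of about 8.8 mm, past the 9.3 mm rest. I'll lift further.

Emit:
send_rows --steps '[[[0.8,0,0,-0.1,0],[0.8,0,0,-0.2,0],[0.8,0,0,-0.2,0],[0.8,0,0,-0.2,0]]]'

```text
clock: 16.72
tcp_pos: [0.6133, 0.2513, 0.1724]
tcp_rot: [3.141, -0.0, 0.99]
ft_force: [-0.3, -2.1, 3.8]
finger_gap: 0.129
```

```bash
python3 q.py
```

```text
turned 60.99986684820276 z [0.6133 0.2513 0.1724] [-0.2854 -2.111   3.8169] [-0.559  -0.1151  0.083 ] q7 0.16656115905143415 11.95958075314046
```

Emit:
send_rows --steps '[[[0.8,0,0,-0.1,0],[0.8,0,0,-0.15,0],[0.8,0,0,-0.15,0],[0.8,0,0,-0.15,0]]]'

```text
clock: 17.05
tcp_pos: [0.6132, 0.2512, 0.1728]
tcp_rot: [-3.141, 0.0, 0.99]
ft_force: [1.5, -0.4, -3.2]
finger_gap: 0.124
```

```bash
python3 q.py; python3 look.py w11; python3 -c "
import cv2;cv2.imwrite('pics/w11z.png',cv2.resize(cv2.imread('pics/w11.png')[160:260,220:330],None,fx=6,fy=6,interpolation=2))"
```

```text
turned 60.99295709477327 z [0.6132 0.2512 0.1728] [ 1.528  -0.3925 -3.1914] [-0.2057 -0.5695  0.0143] q7 0.16751739171098948 11.51724746383335
17.05 [-0.0798  0.7782 -0.6424  1.4551  0.4983  1.0751  0.1675] [0.6132 0.2512 0.1728] [-3.1412  0.0004  0.9904] 0.0034958326961790397 [ 1.528  -0.3925 -3.1914] [-0.2057 -0.5695  0.0143] 11.51724746383335
```

View pics/w11z.png

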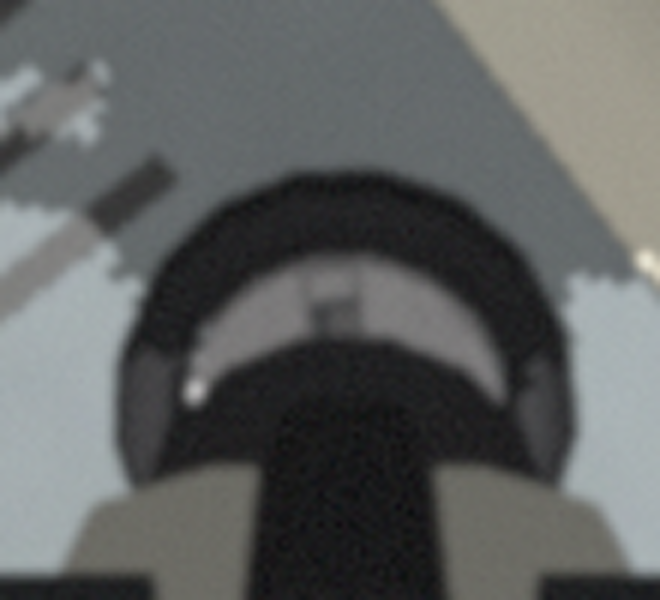

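The push is gone and there is a slight pull at z=0.1728, which is a depth of about 7 mm, so the stud is held in its catch. I'll withdraw the key straight up.

Emit:
send_rows --steps '[[[0.8,0,0,-0.1,0],[0.8,0,0,-0.2,0],[0.8,0,0,-0.4,0],[0.8,0,0,-0.6,0],[0.8,0,0,-0.9,0],[0.8,0,0,-1.2,0],[0.8,0,0,-1.2,0]]]'

```text
clock: 17.68
tcp_pos: [0.6134, 0.2521, 0.1869]
tcp_rot: [3.141, -0.002, 0.991]
ft_force: [0.3, 0.3, -0.6]
finger_gap: 0.127
```

```bash
python3 st.py
```

```text
17.6833 [-0.0776  0.7642 -0.6497  1.4404  0.4889  1.0993  0.1752] [0.6134 0.2521 0.1869] [ 3.1411 -0.0019  0.9906] deg 56.757908468814755 [ 0.3428  0.2708 -0.6394] [-0.0389 -0.1914  0.0207] 11.827461068874463 0.007542512444248562
to slot in tool (mm) [-0.6726  0.0349 72.1024]
```

Emit:
send_rows --steps '[[[0.8,0,0,-1,0],[0.8,0,0.5,-2.5,0],[0.8,0,1.5,-4,0],[0.8,0,2.5,-5.5,0],[0.8,0,3.5,-6,0],[0.8,0,3.5,-6,0],[0.8,0,3.5,-6,0]]]'

```text
clock: 18.27
tcp_pos: [0.6425, 0.2319, 0.2461]
tcp_rot: [3.142, -0.0, 0.989]
ft_force: [-0.2, 0.6, -1.4]
finger_gap: 0.126
```

```bash
python3 look.py w12; python3 stud.py w12 235 115 320 205 .108
```

```text
18.2667 [-0.0462  0.7444 -0.667   1.297   0.4571  1.2515  0.2651] [0.6425 0.2319 0.2461] [ 3.1416 -0.0003  0.9893] 0.0394669946220314 [-0.1703  0.6488 -1.3934] [ 0.0053 -0.0519 -0.0303] 11.694934282434287
head z 0.10738700277715649 [ 248  127   60   61 2484]
ellipse ((277.2774353027344, 157.10008239746094), (59.162864685058594, 59.35155487060547), 163.37127685546875)
centre [0.6127 0.2526 0.1074] circle ((613.00439453125, 252.39698791503906), 23.68947410583496)
depth 189 [613.0804 252.2666] 152.45998064291518 ((613.242919921875, 252.21063232421875), (4.535542964935303, 25.251203536987305), 62.542152404785156)
dark 186 [612.8032 252.2054] 152.58313902254227 ((612.8526611328125, 252.14488220214844), (4.544894695281982, 24.618619918823242), 62.53048324584961)
```

View pics/w12.png

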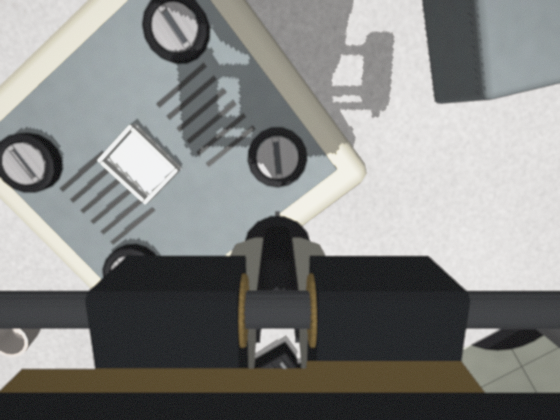

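The head is at z=0.1074, flush with the rim. The slot has turned 55° and the stud stays there with nothing touching it. Now I'll take the key back to the stand.

Emit:
send_rows --steps '[[[0.8,-2,0.4,0,0],[0.8,-5.5,1.1,0,-1],[0.8,-9.5,1.9,0,-2],[0.8,-13.5,2.6,0,-3],[0.8,-17.5,3.4,0,-4],[0.8,-21.5,4.1,0,-5],[0.8,-25.5,4.9,0,-6],[0.8,-29.5,5.7,0,-7],[0.8,-33.5,6.4,0,-8],[0.8,-37.5,7.2,0,-9],[0.8,-41,7.9,0,-9],[0.8,-44.5,8.5,0,-9]]]'

```text
clock: 19.32
tcp_pos: [0.4678, -0.1874, 0.2452]
tcp_rot: [-3.14, 0.0, 1.148]
ft_force: [1.0, -0.3, -1.3]
finger_gap: 0.128
```

Emit:
send_rows --steps '[[[0.8,-2,0,0,0],[0.8,-3.2,0.1,0,0],[0.8,-3.8,0.1,0,0],[0.8,-3.8,0.1,0,0],[0.8,-3.8,0.1,0,0],[0.8,-3.8,0.1,0,0]]]'

```text
clock: 19.82
tcp_pos: [0.4557, -0.2192, 0.2459]
tcp_rot: [3.141, -0.001, 1.151]
ft_force: [-0.6, 0.3, -1.8]
finger_gap: 0.126
```

```bash
sed -i 's/\.6132,\.2516,\.1148/.4547,-.2228,.0060/' st.py; python3 st.py; python3 look.py w13
```

```text
19.8167 [ 0.9463  0.492  -0.8037  1.8155  0.4118  1.0093  1.1289] [ 0.4557 -0.2192  0.2459] [ 3.1413 -0.0015  1.1515] deg 65.9747840905441 [-0.5754  0.3392 -1.8272] [ 0.0222 -0.1314 -0.0406] 11.695791546091142 0.00527187081676354
to slot in tool (mm) [ -4.0684   0.4305 239.8876]
19.8167 [ 0.9463  0.492  -0.8037  1.8155  0.4118  1.0093  1.1289] [ 0.4557 -0.2192  0.2459] [ 3.1413 -0.0015  1.1515] 0.00527187081676354 [-0.5754  0.3392 -1.8272] [ 0.0222 -0.1314 -0.0406] 11.695791546091142
```

View pics/w13.png

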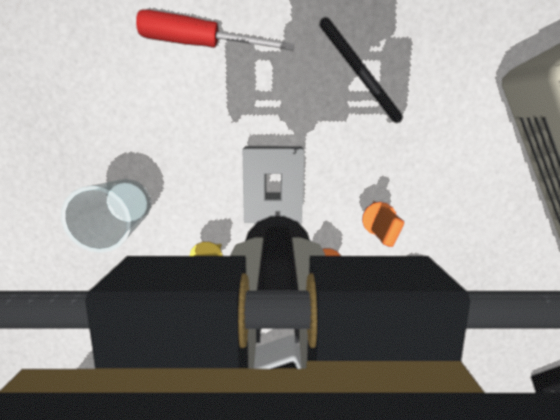

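Run:
```python
from h import *
import pickle
s=pickle.load(open("pics/w13.pkl","rb"));i,T=W("wrist",s);d=np.load("pics/w13.npy");P=cloud(i,T,d)
m=np.zeros((420,560),bool);m[150:212,240:310]=1
k=(m&(abs(P[...,2]-.04)<.004)).astype(np.uint8)
q=P[k>0];print(cv2.minAreaRect((q[:,:2]*1000).astype(np.float32)))
hm=np.zeros((420,560),np.uint8);hm[165:206,255:292]=(P[165:206,255:292,2]<.033)
n,l,st,c=cv2.connectedComponentsWithStats(hm);j=1+np.argmax(st[1:,4]);print(st[j],c[j])
cn,_=cv2.findContours((l==j).astype(np.uint8),0,1)
pts=np.array([ray(i,T,u,v,.04)[:2] for u,v in cn[0][:,0]])*1000
print(cv2.minAreaRect(pts.astype(np.float32)))
```

```text
((449.81036376953125, -220.25665283203125), (60.14862060546875, 61.548583984375), 66.14491271972656)
[265 174  16  25 385] [272.5299 185.6208]
((454.0998229980469, -222.36996459960938), (14.971797943115234, 24.152507781982422), 65.96794891357422)
```

The hole is at (272,185), centred at about (0.4543,-0.2228). I'll align to it and lower to just above it.

Emit:
send_rows --steps '[[[0.8,-0.2,0,1,0],[0.8,-0.4,0,3,0],[0.8,-0.4,0,6,0],[0.8,-0.4,0,9,0],[0.8,-0.4,0,11.5,0],[0.8,-0.4,0,12.6,0],[0.8,-0.4,0,12.6,0],[0.8,-0.4,0,12.6,0],[0.8,-0.4,0,12.6,0]]]'

```text
clock: 20.62
tcp_pos: [0.4545, -0.2251, 0.1209]
tcp_rot: [3.139, -0.001, 1.148]
ft_force: [0.0, 0.5, -1.8]
finger_gap: 0.126
```

```bash
sed -i 's/\.4547,-.2228/.4543,-.2228/' st.py; python3 st.py
```

```text
20.6167 [ 0.8537  0.65   -0.6696  1.959   0.5947  0.7344  0.9754] [ 0.4545 -0.2251  0.1209] [ 3.1388 -0.0005  1.1482] deg 65.78441932066988 [ 0.0059  0.5304 -1.8417] [ 0.0122 -0.1393 -0.0301] 11.678376368277432 0.01272096323114036
to slot in tool (mm) [  1.9198  -1.4163 114.9069]
```

Emit:
send_rows --steps '[[[0.8,0.2,-0.1,0,0],[0.8,0.2,-0.1,0.3,0],[0.8,0.2,-0.1,0.8,0],[0.8,0.2,-0.1,1.5,0],[0.8,0.2,-0.1,2.2,0],[0.8,0.2,-0.1,2.5,0],[0.8,0.2,-0.1,2.5,0]]]'

```text
clock: 21.2
tcp_pos: [0.4527, -0.2229, 0.0936]
tcp_rot: [-3.14, -0.0, 1.148]
ft_force: [-0.4, 0.3, -1.2]
finger_gap: 0.126
```

```bash
python3 st.py
```

```text
21.2 [ 0.8238  0.6869 -0.6299  1.9844  0.6379  0.6774  0.9338] [ 0.4527 -0.2229  0.0936] [-3.14   -0.0001  1.1476] deg 65.7542166743508 [-0.4246  0.2801 -1.1736] [ 0.0063 -0.1261 -0.0012] 11.69159804065063 0.019404488886379363
to slot in tool (mm) [ 0.7172  1.5766 87.6383]
```

Emit:
send_rows --steps '[[[0.8,0.05,0.1,0.4,0],[0.8,0.05,0.1,0.9,0],[0.8,0.05,0.1,1.3,0],[0.8,0.05,0.1,1.6,0],[0.8,0.05,0.1,1.75,0],[0.8,0.05,0.1,1.75,0]]]'

```text
clock: 21.7
tcp_pos: [0.454, -0.2228, 0.0767]
tcp_rot: [-3.141, -0.0, 1.148]
ft_force: [-0.0, -0.6, -1.3]
finger_gap: 0.127
```

```bash
python3 st.py
```

```text
21.7 [ 0.8042  0.7121 -0.603   1.9937  0.6673  0.6418  0.908 ] [ 0.454  -0.2228  0.0767] [-3.1407 -0.0001  1.1477] deg 65.75624347716334 [-0.0348 -0.558  -1.2659] [ 0.0661 -0.0899 -0.0251] 11.842074853381197 0.009374697023918202
to slot in tool (mm) [ 0.1136  0.3872 70.7352]
```

One millimetre to go. I'll lower until the flange touches.

Emit:
send_rows --steps '[[[0.8,0,0,0.1,0],[0.8,0,0,0.15,0],[0.8,0,0,0.2,0],[0.8,0,0,0.2,0]]]'

```text
clock: 22.03
tcp_pos: [0.4543, -0.2229, 0.0757]
tcp_rot: [3.141, 0.0, 1.148]
ft_force: [-1.0, 0.4, 3.9]
finger_gap: 0.124
```

```bash
python3 st.py
```

```text
22.0333 [ 0.8024  0.7135 -0.6007  1.9944  0.6705  0.6384  0.9051] [ 0.4543 -0.2229  0.0757] [3.1412 0.0003 1.1476] deg 65.75176985932627 [-0.9919  0.3524  3.8727] [ 0.0221  0.061  -0.0005] 11.54441667096283 0.0024866297862473808
to slot in tool (mm) [ 0.1484 -0.0701 69.6659]
```

The flange is seated at the same height as at the grasp. Opening and retreating.

Emit:
send_rows --steps '[[[0.8,0,0,-0.1,0],[2,0,0,-0.1,0],[4,0,0,-0.1,0],[4,0,0,-0.1,0],[4,0,0,-0.1,0],[4,0,0,-1,0],[4,0,0,-3,0],[4,0,0,-6,0],[4,0,0,-9,0],[4,0,2,-12,0],[4,0,4,-14,0],[4,0,4,-14,0]]]' --grip_force 10

```text
clock: 23.03
tcp_pos: [0.4963, -0.241, 0.2206]
tcp_rot: [3.128, -0.002, 1.146]
ft_force: [1.4, -0.3, 0.4]
finger_gap: 0.43
```

Emit:
send_rows --steps '[[[4,0,0,0,0],[4,0,0,0,0],[4,0,0,0,0]]]'

```text
clock: 23.28
tcp_pos: [0.4889, -0.2388, 0.2138]
tcp_rot: [-3.138, 0.001, 1.148]
ft_force: [-0.3, -0.2, -0.3]
finger_gap: 0.43
```

```bash
python3 look.py w14
python3 - <<'E'
from h import *
import pickle
s=pickle.load(open("pics/w14.pkl","rb"));i,T=W("wrist",s);d=np.load("pics/w14.npy");P=cloud(i,T,d)
m=np.zeros((420,560),bool);m[80:250,215:345]=1
for lo,hi in [(.034,.046),(.041,.048),(.08,.1)]:
    k=(m&(P[...,2]>lo)&(P[...,2]<hi)).astype(np.uint8)
    n,l,st,c=cv2.connectedComponentsWithStats(k);j=1+np.argmax(st[1:,4]);q=P[l==j]
    print(lo,st[j],cv2.minAreaRect((q[:,:2]*1000).astype(np.float32)),np.percentile(q[:,2],[5,50,95]))
p,d=camera("scene");cv2.imwrite("pics/c14.png",p[:,:,::-1])
p,d=camera("side");cv2.imwrite("pics/s14.png",p[:,:,::-1])
E
```

```text
23.2833 [ 0.8951  0.585  -0.7593  1.755   0.4696  0.9965  1.1033] [ 0.4889 -0.2388  0.2138] [-3.1376  0.0006  1.1482] 0.005455313800996257 [-0.2703 -0.1537 -0.3051] [ 0.0206 -0.163  -0.0128] 39.95936654904813
0.034 [ 243  108   70   86 5239] ((454.9495849609375, -222.50868225097656), (60.11359786987305, 74.45816040039062), 65.82721710205078) [0.0387 0.04   0.0441]
0.041 [257 131  42  40 758] ((453.70947265625, -221.99659729003906), (35.712158203125, 33.52344512939453), 65.50150299072266) [0.0426 0.0438 0.0449]
0.08 [270 138  17  38 590] ((454.51617431640625, -222.00149536132812), (11.947943687438965, 27.77073097229004), 65.47522735595703) [0.087  0.0894 0.0907]
```

View pics/w14.png

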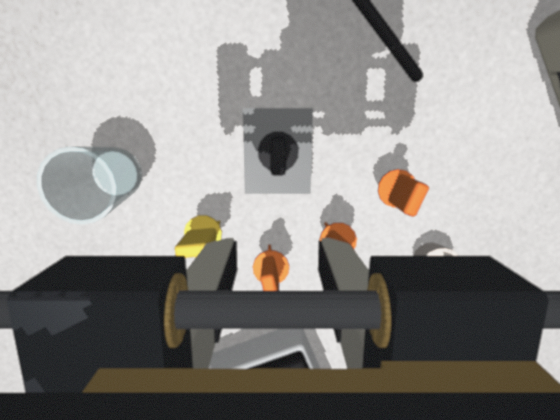

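View pics/c14.png

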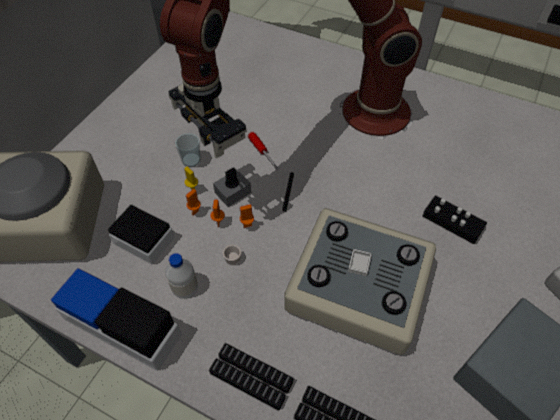

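View pics/s14.png

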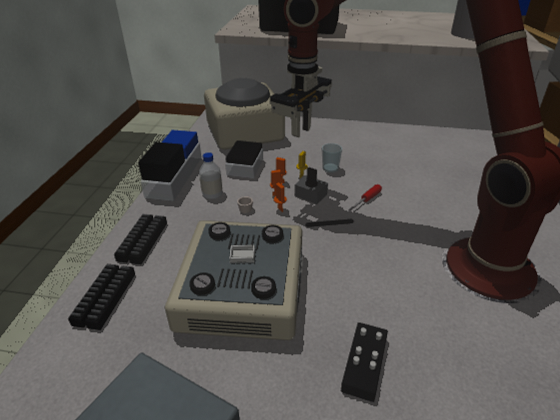

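The key stands upright at (278,153), with its flange top at 0.044 and handle top at 0.089–0.090, so it is fully home. The stud is flush, at (395,302) in the scene view, and nothing else has moved.

```bash
python3 -c "
from cell import arm
print(arm.job_done())"
```

```text
the job is handed in; nothing more can be done
None
```

The popped-up stud is back in its catch, the key is back in its stand, and I handed the job in at about 23 s of the 72 s allowed.

- **Stud:** I pushed it down to its stop with about 12 N and eased off slightly. I then turned it clockwise until the torque rose to about 0.24 N m, at the upper end of the 0.15–0.25 given for the stop. I eased the torque off before letting the stud rise. With the key withdrawn, its head measured z ≈ 0.1074 m, flush with the collar rim, and its slot had turned about 55°.
- **Key:** It stands upright and fully home, with the flange top at about 0.044 m and the blade aligned with the stand. The gripper is open and clear of it.
- **Everything else:** In the last scene and side pictures nothing else on the bench looks moved. I judged that by eye, not by measurement.
- **Readings that looked off:** As the stud rose it hung briefly, held by friction while torque was still on the key, and came up once I eased the torque. On withdrawal the key pulled lightly in the slot, about 2–3 N. No final check failed.

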